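# Close the photometer's filter drawer and index the detector carriage one hole further out

## Robot

A 6-joint arm with a two-finger parallel gripper is mounted at the origin on a cart in front of the work surface, level with it; the furniture and walls round the work are solid. World frame = base frame: x ahead of the robot, y to its left, z up, the work surface at z = 0. Lengths are in m, angles in degrees, forces in N, time in s.
With the tool pointing down it reaches from about 0.4 to 0.825 m from the base axis. Payload 7 kg.
Tool frame: the origin (TCP) lies at the very end of the fingers, on their centre line; the grasp point (between the pads) lies r.grip_depth behind it (r.grip_depth is the distance from the TCP to the grasp point, in m); z points along the fingers, y is the direction in which the jaws open and shut (so a half turn about z gives the same grasp; the last joint's range is limited). The gripper opens to 88 mm and grips with 3 to 60 N. Pads are 19 mm wide; open, the fingers measure 130 mm over their backs; the gripper's body (78 mm by 193 mm) begins 47 mm behind the grasp point.
Start: joints at [16.507, 20.546, 0.682, 0, -70.136, -16.507], TCP at [0.675, -0, 0.227] pointing down, gripper open.
Joint ranges: [-176.03, 176.03], [-82.01, 121.73], [-58.28, 71.71], [-173.87, 95.51], [-174.79, -0.11], [-173.66, 173.66]. Speed limits (degrees/s): [136.94, 136.94, 172.46, 180, 180, 180].

## Interface

Orientations are given as [roll, pitch, yaw] about the fixed x, y, z axes, in that order (R = Rz(yaw) Ry(pitch) Rx(roll)).
In Python, from plant import get_state, vision, r gives the robot as it stands.
- The arm moves only by the shell command python3 -m handwheel 'ROWS' [FORCE]. ROWS is JSON, a list of rows, each a list of 5 numbers: the shift along the tool's x, y, z in mm, then the turn about the tool's z in degrees, then the finger opening in mm, from 0 to 87.6. A call has exactly 8 rows; each row shifts and turns the commanded pose from where the row before left it, along the tool's axes as they then stand; what a row does not reach is not made up. A row lasts 1/8 s, in which the tool goes at most 62.5 mm and 10.7 degrees, less where a joint would pass 70% of its speed; a pose out of reach is approached as far as the arm can. A call with a gripper value outside its range is refused whole. The fingers move at their own pace and stop on an object; FORCE is the grip in N (left out, the last holds). Time passes only in rows, so rows that do not move let the fingers close, or fill a call up. It gives the time, the measured TCP pose, the force and the opening at its end, in the units of the state.
- get_state(): the state, without advancing time (a new reading comes with each control period).
- vision.capture(name): name is "scene" or "side" or "wrist"; returns a dict with "color" (384x512x3 uint8, red, green, blue), "range_z" (384x512 float32, m along the optical axis (not along the pixel's ray), 0 where there is no reading), "K" (3x3 intrinsics, pixels), "R" (3x3) and "t" (3): a world point X has camera coordinates R X + t. Camera axes: x right, y down, z forward; pixel columns grow to the right and rows downward; lengths in m; the calibration is good to about 2 mm. A picture is of the moment at which its call begins.
- r.close_job(): hands the job in, once; it reports no verdict.
The state is a dict: "time_s": time; "joints": joint angles; "qd": joint speeds; "joint_torque": joint torques, N m; "tcp_pos": TCP position; "eef_rot": TCP orientation; "contact_force": force on the tool from outside, world axes, zero at the start; "moment": the same for the moment, N m; "gripper_width": finger opening in m.
Only numpy, scipy, OpenCV 4.12 (cv2) and the standard library are available. Lean on these libraries where they do the work, as an engineer would, in place of code of your own. Each camera call takes 0.05 s, during which the arm holds its last target. There are 200 camera calls.

## Task

On the bench photometer, push the open filter drawer fully home so that it clicks into its detent, without disturbing the loose things standing round about. Then take the red plunger knob on the detector carriage, pull its lock pin up clear of the index bar, slide the carriage away from the lamp housing to the very next hole, and let the pin go fully down into it. Finish with the gripper still holding the knob and the pin fully down, so that I can tighten the carriage's clamp screw.

Things in the scene. Friction and masses are not known exactly. Their poses are not given: they have to be found in the camera images.
- photometer: Bench photometer, fixed on the worktop, turned up to 9 degrees: aluminium base plate 125 x 380 mm, light grey lamp housing (120 x 110 mm, top 110 mm above the worktop) on its left end, slide with the black detector carriage right of it. Origin: on the worktop under the plate's middle. Axes: x across the plate away from the robot, y along the slide towards the lamp housing, z up.
- filter_drawer (a joint): Opening of the lamp housing's filter drawer in m: 0 fully home, about 0.022 to 0.034 at the start. It slides in along the photometer's +x. About 1 N of friction; from 8 mm to 3.5 mm before home a sprung ball resists with up to about 5 N, and over the last 2.5 mm it draws the drawer in to its stop.
- drawer_front (a point): Middle of the outer face of the drawer's black front plate (52 mm wide along y, 46 mm high; this point is 85 mm above the worktop), which faces the photometer's -x, towards the robot. It moves with the drawer. The plate can be pushed anywhere; the housing behind it rises 25 mm above this point.
- lock_knob: Red knurled knob of the lock plunger, 27 mm across, 30 mm tall, gripped from above by its sides. Origin: centre of its underside, 67 mm above the worktop when down; z up. Under it the plunger's sleeve (25 mm across) rises to 65 mm. The detector tube behind it (+x) is 36 mm thick, its near side 45 mm from the knob's axis, its top 103 mm above the worktop.
- lock_plunger (a joint): How far knob and pin are pulled up, in m: 0 fully down in a hole, 0.012 at the upper stop. The pin reaches 7 mm into the bar, so it is clear from 0.007. A spring pulls it down with about 5 N at 0 and 10 N at the top; let go between holes, the pin's round tip rests on the bar at about 0.007.
- detector_carriage (a joint): Travel of the detector carriage in m, growing away from the lamp housing (along the photometer's -y): 0 at the start, with the pin in the second hole from the lamp. Holes lie every 0.030, so the next one is at 0.030. About 2 N of friction; a pin down in a hole blocks it (about 1 mm of play).
- rail_next (a point): Centre of the mouth of the next hole further out, in the upper face of the flat steel index bar (five 10 mm holes 30 mm apart, for an 8 mm pin), 30 mm above the worktop: the knob's axis must come to stand over it.
- petri_3: Bystander: single flat petri dish, 88 mm across, 16 mm high, loose on the worktop to the right. Origin under its middle.
- marker_blue: Bystander: blue marker pen, 135 mm long, lying loose near the front edge. Origin under its middle.
- timer: Bystander: small white timer with three keys, 70 x 66 x 19 mm, loose near the front edge. Origin under its middle.
- bottle_dye: Bystander: small bottle with a black cap, 45 mm wide, 94 mm high, loose behind the photometer. Origin under its middle.
- screwdriver: Bystander: small red-handled screwdriver, 162 mm long, lying loose in front of the photometer's right end. Origin under its middle.

How it is judged (in metres and radians):
On the way, in this order (a step that is already met when the one before it is completed fails the run):
1. the filter drawer is pushed home into its detent, the carriage still locked (value of joint filter_drawer below 0.0015 m and value of joint detector_carriage below 0.003 m), for 0.2 s.
2. the pin is pulled clear of its hole by the knob (value of joint lock_plunger above 0.007 m and contact force between the fingers and lock_knob above 1 N), for 0.1 s.
3. the carriage is slid away from the lamp (value of joint detector_carriage above 0.015 m), for 0.05 s.
At the end, for the whole second after the job is handed in: The filter drawer is home within 1.5 mm; the carriage stands at the next hole (30 mm from where it was, within 1.8 mm) with the pin fully down in it (within 1.5 mm of its lower stop), and the fingers still hold the knob with more than 2 N (value of joint each of filter_drawer, lock_plunger below 0.0015 m and value of joint detector_carriage between 0.0282 and 0.0318 m and contact force between the fingers and lock_knob above 2 N); the arm keeps its last pose, push and grip.
It fails at once if a bystander (petri dish, screwdriver, marker, timer or dye bottle) is pushed more than 20 mm away or knocked over (distance of any of petri_3, screwdriver, marker_blue, timer, bottle_dye from where it was at the start of the episode above 0.02 m or angle between bottle_dye's own z axis and vertical above 0.5 rad).
It also fails if it takes over 48 s, if anything falls off the work surface, if the arm or the gripper's body presses on something with over 40 N, if the wrist force passes 120 N, or if a joint passes its speed limit or range.

## Working session

There is one attempt and no reset: what is moved stays moved. The work goes in short steps, Python scripts to look and compute and a shell command to move; the robot and the scene stay as the last step left them, time stands still between calls to the robot, and variables do not carry over. Pictures are saved under pics/ and viewed, and the job is handed in when it is done.

```bash
mkdir -p pics
cat > h.py <<'E'
import numpy as np,cv2
from plant import get_state,vision,r
def cap(n,tag):
    c=vision.capture(n); cv2.imwrite(f'pics/{tag}.png',c['color'][:,:,::-1]); np.savez(f'pics/{tag}.npz',**c); return c
def pts(c):
    v,u=np.mgrid[:384,:512]; z=c['range_z']; K=c['K']
    P=np.stack([(u-K[0,2])/K[0,0]*z,(v-K[1,2])/K[1,1]*z,z],-1)
    return (P-c['t'])@c['R']
E
python3 - <<'E'
from h import *
s=get_state();print(s, r.grip_depth)
for n in('scene','side','wrist'):
    c=cap(n,n+'0');P=pts(c);h=cv2.cvtColor(c['color'],cv2.COLOR_RGB2HSV)
    print(n,'cam',-c['R'].T@c['t'],c['K'][0,0])
    m=(((h[...,0]<8)|(h[...,0]>172))&(h[...,1]>150)&(h[...,2]>60)).astype(np.uint8)
    k,l,st,ce=cv2.connectedComponentsWithStats(m)
    for i in range(1,k):
        if st[i,4]>40:
            q=P[(l==i)&(c['range_z']>0)];print(st[i],np.median(q,0).round(4),q.min(0).round(4),q.max(0).round(4))
E
```

```text
{'time_s': 0.0, 'joints': array([ 1.65087600e+01,  2.05916102e+01,  6.33060288e-01, -2.03281655e-02,
       -7.01364315e+01, -1.65065050e+01]), 'qd': array([-0.03294707,  0.07214995, -0.0742279 ,  0.10296937,  0.04264358,
        0.06560075]), 'joint_torque': array([-8.00930356e-04, -5.82726967e+01,  2.93058443e+01,  6.99745238e+00,
        6.93249181e-03, -2.06530804e-04]), 'tcp_pos': array([ 6.74499043e-01, -7.18313517e-06,  2.25614646e-01]), 'eef_rot': array([ 1.79903503e+02, -8.66704054e-03, -9.00046606e+01]), 'contact_force': array([0.41311113, 0.42613446, 0.70430666]), 'moment': array([-0.00429364,  0.03664505, -0.01295287]), 'gripper_width': 0.08759415303843299} 0.0188
scene cam [0.07946658 0.72073885 0.51675884] 411.0913092963552
[283 108  11  11  94] [ 0.6535 -0.3677  0.1664] [ 0.6384 -0.3842  0.1526] [ 0.6715 -0.3576  0.1801]
[333 196  16  14 101] [ 0.3951 -0.1879  0.0147] [ 0.3857 -0.2297  0.0064] [ 0.4053 -0.1597  0.0192]
[218 204  13  14 135] [0.5454 0.1087 0.086 ] [0.5378 0.0684 0.0452] [0.5947 0.1144 0.0968]
side cam [ 0.30592384 -0.60885625  0.95876093] 473.3893231939414
[237 155  11  11  87] [0.5512 0.0891 0.0887] [0.5401 0.0843 0.0704] [0.566  0.1007 0.0991]
[365 284  44  27 522] [ 0.6516 -0.3823  0.1735] [ 0.6076 -0.4009  0.0117] [ 0.7478 -0.3161  0.2143]
[223 286  15  32 250] [ 0.3993 -0.202   0.0176] [ 0.3884 -0.2366  0.0088] [ 0.4117 -0.1665  0.0236]
wrist cam [ 0.67484561 -0.07215961  0.38381508] 333.9211991405829
```

Run:
```python
import cv2
for a in('scene','side'):
    i=cv2.imread(f'pics/{a}0.png')
    cv2.imwrite(f'pics/{a}0c.png',cv2.resize(i[60:360,80:480],(800,600),interpolation=3))
```

```text
(no output)
```

View pics/scene0.png

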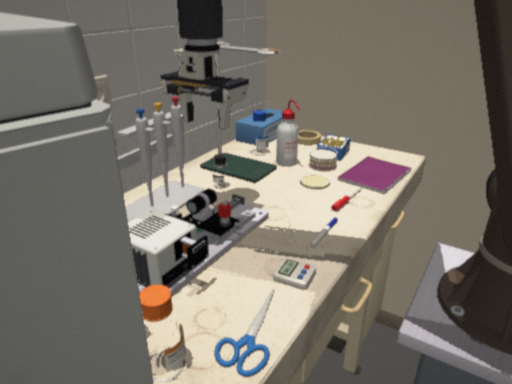

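View pics/side0.png

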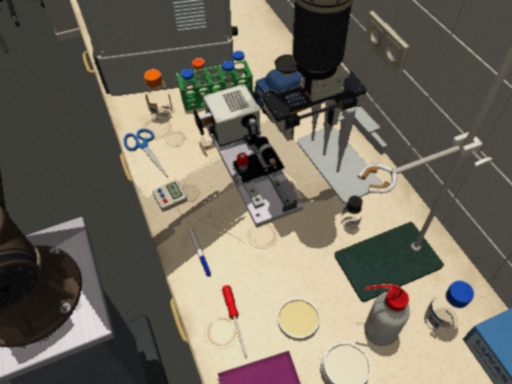

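View pics/wrist0.png

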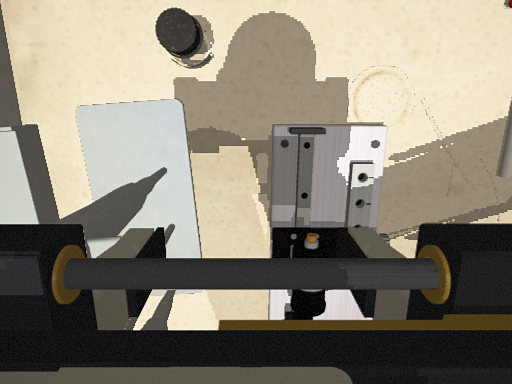

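The scene view shows the knob at (225,211), the drawer front at about (190,250) and the timer at (295,273). The side view shows the knob at (243,160) and the open drawer at about (203,120). Next I measure the photometer's angle, the knob and the drawer front.

Run:
```python
from h import *
A=[]
for n in('scene','side'):
    c=dict(np.load(f'pics/{n}0.npz'));P=pts(c);A.append((c,P))
    m=(c['range_z']>0)&(abs(P[...,2]-.110)<.005)&(P[...,0]>.4)&(P[...,0]<.75)&(P[...,1]>.1)&(P[...,1]<.45)&(c['color'].min(2)>110)
    k,l,st,ce=cv2.connectedComponentsWithStats(m.astype(np.uint8));i=1+st[1:,4].argmax()
    q=P[l==i];print(n,st[i],cv2.minAreaRect((q[:,:2]*1000).astype(np.float32)))
# knob rays onto z=.097 top & blob centroid on z=.082
    h=cv2.cvtColor(c['color'],cv2.COLOR_RGB2HSV)
    m=((h[...,0]<8)|(h[...,0]>172))&(h[...,1]>120)&(h[...,2]>50)
    m&=(P[...,0]>.5)&(P[...,0]<.6)&(P[...,1]>.05)&(P[...,1]<.15)
    v,u=np.nonzero(m);print('knob px',u.mean(),v.mean(),u.min(),u.max(),v.min(),v.max(),len(u))
    d=c['R'].T@np.linalg.inv(c['K'])@[(u.min()+u.max())/2,(v.min()+v.max())/2,1];o=-c['R'].T@c['t']
    print('ray @.082',o+d*(.082-o[2])/d[2])
    # plate: pixels side
    m=(c['range_z']>0)&(P[...,2]>.064)&(P[...,2]<.106)&(P[...,0]>.42)&(P[...,0]<.53)&(P[...,1]>.12)&(P[...,1]<.35)
    q=P[m];print('drawer-ish',len(q),q.min(0),q.max(0)); 
    H,_,_=np.histogram2d(q[:,0],q[:,1],bins=[np.arange(.42,.535,.005),np.arange(.12,.35,.01)]);print(H.astype(int))
for n,b in(('scene',(120,160,300,310)),('side',(170,70,320,230))):
    i=cv2.imread(f'pics/{n}0.png')[b[1]:b[3],b[0]:b[2]];cv2.imwrite(f'pics/{n}0z.png',cv2.resize(i,None,fx=3.7,fy=3.7,interpolation=3))
```

```text
scene [ 128  210   68   45 1792] ((589.4398803710938, 268.2958679199219), (111.73866271972656, 120.96713256835938), 86.63752746582031)
knob px 224.11184210526315 210.3815789473684 218 230 203 217 152
ray @.082 [0.55159846 0.10175802 0.082     ]
drawer-ish 582 [0.48892216 0.22435811 0.06408337] [0.52999041 0.31532348 0.10597775]
[[ 0  0  0  0  0  0  0  0  0  0  0  0  0  0  0  0  0  0  0  0  0  0]
 [ 0  0  0  0  0  0  0  0  0  0  0  0  0  0  0  0  0  0  0  0  0  0]
 [ 0  0  0  0  0  0  0  0  0  0  0  0  0  0  0  0  0  0  0  0  0  0]
 [ 0  0  0  0  0  0  0  0  0  0  0  0  0  0  0  0  0  0  0  0  0  0]
 [ 0  0  0  0  0  0  0  0  0  0  0  0  0  0  0  0  0  0  0  0  0  0]
 [ 0  0  0  0  0  0  0  0  0  0  0  0  0  0  0  0  0  0  0  0  0  0]
 [ 0  0  0  0  0  0  0  0  0  0  0  0  0  0  0  0  0  0  0  0  0  0]
 [ 0  0  0  0  0  0  0  0  0  0  0  0  0  0  0  0  0  0  0  0  0  0]
 [ 0  0  0  0  0  0  0  0  0  0  0  0  0  0  0  0  0  0  0  0  0  0]
 [ 0  0  0  0  0  0  0  0  0  0  0  0  0  0  0  0  0  0  0  0  0  0]
 [ 0  0  0  0  0  0  0  0  0  0  0  0  0  0  0  0  0  0  0  0  0  0]
 [ 0  0  0 
[... 2034 characters left out ...]
 0  0  0]
 [ 0  0  0  0  0  0  0  0  0  0  0  0  0  0  0  0  0  0  0  0  0  0]
 [ 0  0  0  0  0  0  0  0  0  0  2 17 11  9 11  9  1  0  0  0  0  0]
 [ 0  0  0  0  0  0  0  0  0  0  1 22  0  0  0  0  0  0  0  0  0  0]
 [ 0  0  0  0  0  0  0  0  0  0  0  1  0  8  1  1  0  0  0  0  0  0]
 [ 0  0  0  0  0  0  0  0  0  0  0  0  1 19  2  0  0  0  0  0  0  0]
 [ 0  0  0  0  0  0  0  0  0  0  0  0  0 21  3  0  0  0  0  0  0  0]
 [ 0  0  0  0  0  0  0  0  0  0  0  0  0 22  1  0  0  0  0  0  0  0]
 [ 0  0  0  0  0  0  0  0  0  0  0  0  0 23  2  0  0  0  0  0  0  0]
 [ 0  0  0  0  0  0  0  0  0  0  0  0  1 21  1  0  0  0  0  0  0  0]
 [ 0  0  0  0  0  0  0  0  0  0  0  0  0  0  0  0  0  0  0  0  0  0]]
```

View pics/side0z.png

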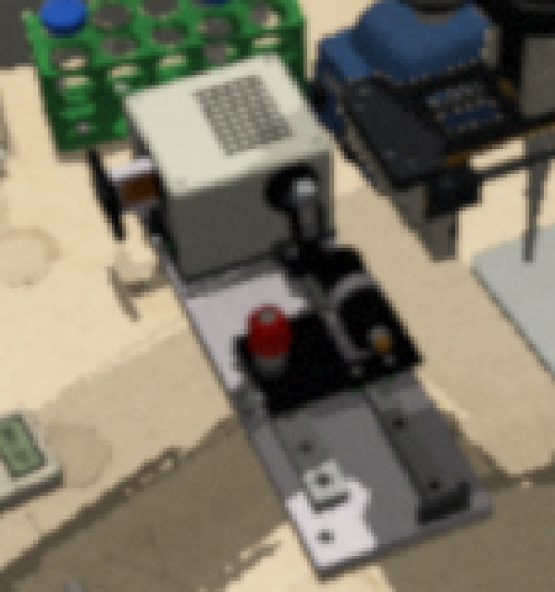

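View pics/scene0z.png

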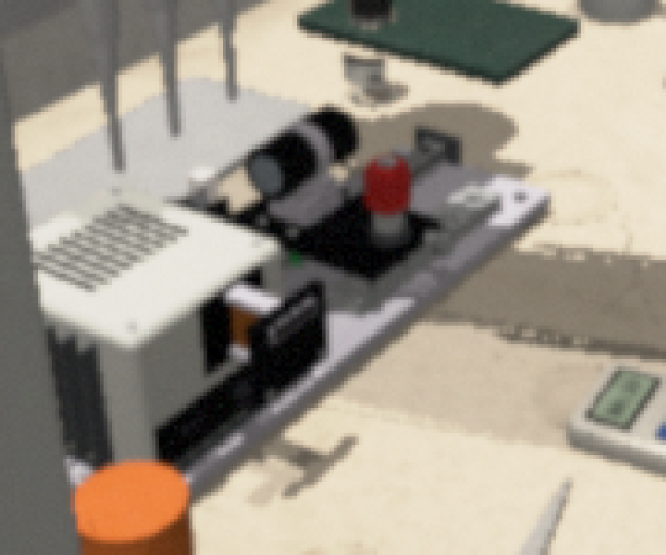

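The side zoom shows the drawer front plate at (108,190) and the knob at (268,330), with the plunger standing on the carriage's robot-side wing. I need the yaw more precisely, from the plate edges in the wrist view and a line fit to the drawer front.

Run:
```python
from h import *
for n in('scene','side'):
    c=dict(np.load(f'pics/{n}0.npz'));P=pts(c)
    m=(c['range_z']>0)&(P[...,2]>.066)&(P[...,2]<.104)&(P[...,0]>.48)&(P[...,0]<.499)&(P[...,1]>.21)&(P[...,1]<.31)&(c['color'].max(2)<90)
    q=P[m];f=np.polyfit(q[:,1],q[:,0],1);print(n,len(q),np.percentile(q[:,1],[1,50,99]),np.degrees(np.arctan(f[0])),np.polyval(f,.258),q[:,2].min(),q[:,2].max())
c=dict(np.load('pics/wrist0.npz'));g=cv2.cvtColor(c['color'],cv2.COLOR_RGB2GRAY);P=pts(c)
print([P[v,u].round(4).tolist() for v,u in((140,280),(200,280),(140,340),(180,330),(215,275))])
e=cv2.Canny(g,40,120)
o=-c['R'].T@c['t']
for L in (cv2.HoughLinesP(e,1,np.pi/360,25,minLineLength=35,maxLineGap=5)[:,0]):
    if 255<L[0]<400 and L[1]<230:
        d=[c['R'].T@np.linalg.inv(c['K'])@[a,b,1] for a,b in(L[:2],L[2:])]
        w=[o+x*(.0125-o[2])/x[2] for x in d];D=w[1]-w[0];print(L,w[0][:2].round(4),w[1][:2].round(4),np.degrees(np.arctan2(D[1],D[0])).round(2))
```

```text
scene 367 [0.23499546 0.26409448 0.28437148] 2.641544599517183 0.491700368622333 0.06602601304860642 0.10397348527372297
side 47 [0.22915798 0.23366047 0.26778516] -6.24129927172912 0.4920844422459471 0.06722152415260035 0.10388489015784276
[[0.6425, -0.029, 0.0167], [0.6408, 0.0396, 0.0164], [0.5772, -0.0292, 0.0181], [0.5854, 0.0153, 0.0191], [0.6461, 0.0579, 0.0162]]
[269 227 347 227] [0.6527 0.0744] [0.5599 0.0743] -179.98
[389 156 508 115] [ 0.5194 -0.0108] [ 0.3952 -0.0557] -160.12
[297 209 299 154] [0.6202 0.0518] [ 0.6204 -0.013 ] -89.82
[275 123 383 122] [ 0.648 -0.047] [ 0.5301 -0.0482] -179.44
[295 197 299 127] [0.6231 0.0372] [ 0.6216 -0.0427] -91.07
[289 129 325 129] [ 0.6325 -0.0406] [ 0.593  -0.0406] -179.97
[345 219 348 175] [0.5631 0.0642] [0.5637 0.0111] -89.32
[383 167 422 155] [0.5248 0.0018] [ 0.4826 -0.0119] -162.05
[268 135 314 138] [ 0.6554 -0.034 ] [ 0.6046 -0.0308] 176.34
[357  85 392  65] [ 0.5618 -0.0866] [ 0.527  -0.1066] -150.23
[312 176 314 139] [0.6046 0.0122] [ 0.6045 -0.0297] -90.18
```

```bash
python3 -m handwheel '[[-32.2,30.6,0,0,0],[-32.2,30.6,0,0,0],[-32.2,30.6,0,0,0],[-32.2,30.6,0,0,0],[-32.2,30.6,0,0,0],[-32.2,30.6,0,0,0],[-32.2,30.6,0,0,0],[-32.2,30.6,0,0,0]]' 20
python3 -m handwheel '[[0,0,0,10,0],[0,0,0,10,0],[0,0,0,10,0],[0,0,0,10,0],[0,0,0,10,0],[0,0,0,10,0],[0,0,0,10,0],[0,0,0,10,0]]'
python3 -m handwheel '[[0,0,0,10,0],[0,0,0,0,0],[0,0,20,0,0],[0,0,20,0,0],[0,0,20,0,0],[0,0,20,0,0],[0,0,0,0,0],[0,0,0,0,0]]'
python3 - <<'E'
from h import *
cap('wrist','w1');cap('scene','s1')
E
```

```text
time_s: 1.15
tcp_pos: [0.429, 0.2584, 0.2265]
eef_rot: [180.0, 0.0, -90.0]
contact_force: [1.2, 0.5, -0.2]
gripper_width: 0.0131
time_s: 2.15
tcp_pos: [0.43, 0.2574, 0.2264]
eef_rot: [-180.0, -0.0, -170.3]
contact_force: [0.3, -0.5, 1.2]
gripper_width: 0.0004
time_s: 3.15
tcp_pos: [0.4305, 0.2579, 0.1473]
eef_rot: [180.0, 0.0, -179.9]
contact_force: [-0.2, 0.8, -0.3]
gripper_width: 0.0002
```

View pics/w1.png

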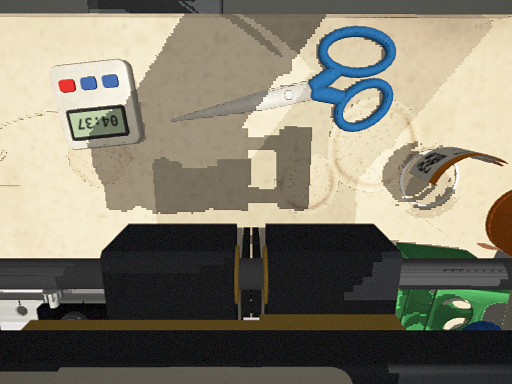

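View pics/s1.png

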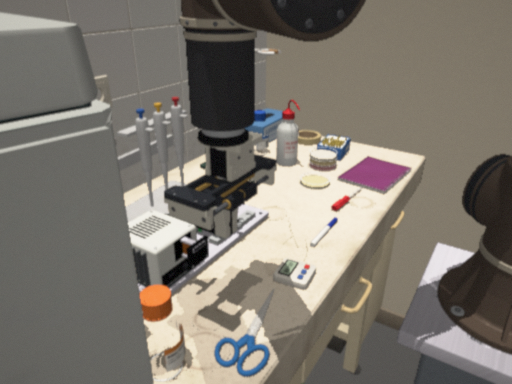

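The wrist view looks back at the bench, with the timer at (98,105) and scissors at (340,80), both clear below the fingers. The closed gripper stands in front of the drawer, so I lower it and push.

```bash
python3 -m handwheel '[[0,0,18,0,0],[0,0,18,0,0],[0,0,18,0,0],[0,0,16,0,0],[-10,0,0,0,0],[-15,0,0,0,0],[-15,0,0,0,0],[0,0,0,0,0]]'
python3 -m handwheel '[[-3,0,0,0,0],[-3,0,0,0,0],[-3,0,0,0,0],[-3,0,0,0,0],[-3,0,0,0,0],[-3,0,0,0,0],[0,0,0,0,0],[0,0,0,0,0]]'
```

```text
time_s: 4.25
tcp_pos: [0.4719, 0.2578, 0.0769]
eef_rot: [180.0, 0.0, 179.9]
contact_force: [-0.3, -0.3, 0.4]
gripper_width: 0.0004
time_s: 5.25
tcp_pos: [0.4882, 0.2576, 0.0765]
eef_rot: [-180.0, 0.0, 180.0]
contact_force: [-0.9, -0.0, 0.4]
gripper_width: 0.0005
```

```bash
python3 -m handwheel '[[-2,0,0,0,0],[-2,0,0,0,0],[-2,0,0,0,0],[-2,0,0,0,0],[-2,0,0,0,0],[-2,0,0,0,0],[0,0,0,0,0],[0,0,0,0,0]]'
python3 -m handwheel '[[-1,0,0,0,0],[-1,0,0,0,0],[-1,0,0,0,0],[-1,0,0,0,0],[-1,0,0,0,0],[-1,0,0,0,0],[0,0,0,0,0],[0,0,0,0,0]]'
python3 -m handwheel '[[-1,0,0,0,0],[-1,0,0,0,0],[-1,0,0,0,0],[0,0,0,0,0],[0,0,0,0,0],[0,0,0,0,0],[0,0,0,0,0],[0,0,0,0,0]]'
```

```text
time_s: 6.25
tcp_pos: [0.5004, 0.2578, 0.0767]
eef_rot: [180.0, 0.0, -180.0]
contact_force: [0.6, -0.7, 0.3]
gripper_width: 0.0004
time_s: 7.25
tcp_pos: [0.5052, 0.2576, 0.0765]
eef_rot: [-180.0, -0.1, 180.0]
contact_force: [-6.9, 2.4, 3.9]
gripper_width: 0.0005
time_s: 8.25
tcp_pos: [0.5092, 0.2575, 0.0765]
eef_rot: [-180.0, -0.0, 180.0]
contact_force: [-2.8, 0.7, 1.4]
gripper_width: 0.0001
```

```bash
python3 -m handwheel '[[-1,0,0,0,0],[-1,0,0,0,0],[-1,0,0,0,0],[0,0,0,0,0],[0,0,0,0,0],[0,0,0,0,0],[0,0,0,0,0],[0,0,0,0,0]]'
```

```text
time_s: 9.25
tcp_pos: [0.5123, 0.2576, 0.0766]
eef_rot: [180.0, 0.0, -180.0]
contact_force: [-0.8, -0.2, -0.2]
gripper_width: 0.0006
```

```bash
python3 -m handwheel '[[-1,0,0,0,0],[-1,0,0,0,0],[-1,0,0,0,0],[0,0,0,0,0],[0,0,0,0,0],[0,0,0,0,0],[0,0,0,0,0],[0,0,0,0,0]]'
```

```text
time_s: 10.25
tcp_pos: [0.5125, 0.2575, 0.0766]
eef_rot: [-180.0, -0.2, 180.0]
contact_force: [-14.3, 3.8, 10.1]
gripper_width: 0.0004
```

The force rose sharply at 0.5125 after dropping over the hump, so the drawer is at its stop. I back off, rise, and move to a spot where the wrist camera sees the knob.

```bash
python3 -m handwheel '[[15,0,0,0,0],[30,0,0,0,0],[0,0,-40,0,50],[0,0,-40,0,50],[0,0,-45,0,50],[0,0,0,0,50],[0,0,0,0,50],[0,0,0,0,50]]'
python3 -m handwheel '[[-27,-26,0,0,50],[-27,-26,0,0,50],[-27,-26,0,0,50],[-27,-26,0,0,50],[-27,-26,0,0,50],[-27,-26,0,0,50],[0,0,0,0,50],[0,0,0,0,50]]'
python3 - <<'E'
from h import *
print(get_state()['tcp_pos'])
c=cap('wrist','w2');cap('side','d2');P=pts(c);h=cv2.cvtColor(c['color'],cv2.COLOR_RGB2HSV)
m=(((h[...,0]<8)|(h[...,0]>172))&(h[...,1]>120)&(h[...,2]>50)).astype(np.uint8)
k,l,st,ce=cv2.connectedComponentsWithStats(m);o=-c['R'].T@c['t'];print(o)
for i in range(1,k):
    if st[i,4]>150:
        q=P[(l==i)&(c['range_z']>0)];t=q[q[:,2]>.092];print(st[i],ce[i],np.median(q,0).round(4),t.min(0),t.max(0),len(t))
        x,y,w,hh,_=st[i];
        for a,b in((x,y+hh/2),(x+w,y+hh/2),(x+w/2,y),(x+w/2,y+hh)):
            d=c['R'].T@np.linalg.inv(c['K'])@[a,b,1];print((o+d*(.097-o[2])/d[2]).round(4),(o+d*(.067-o[2])/d[2]).round(4))
E
```

```text
time_s: 11.25
tcp_pos: [0.4696, 0.2571, 0.2004]
eef_rot: [-179.9, -0.1, 180.0]
contact_force: [-0.5, 0.2, -0.9]
gripper_width: 0.0493
time_s: 12.25
tcp_pos: [0.6316, 0.1014, 0.2003]
eef_rot: [-180.0, -0.1, 180.0]
contact_force: [-0.0, 0.6, 0.1]
gripper_width: 0.05
[0.63160128 0.10138103 0.20026896]
[0.56001348 0.10134906 0.35850029]
[231  72  37  38 786] [248.9173028   90.58778626] [0.5538 0.0998 0.0953] [0.54006474 0.08607321 0.09201339] [0.56634207 0.11199965 0.09878045] 691
[0.5539 0.0863 0.097 ] [0.5532 0.0846 0.067 ]
[0.5539 0.1141 0.097 ] [0.5532 0.1155 0.067 ]
[0.5404 0.1002 0.097 ] [0.5382 0.1001 0.067 ]
[0.5677 0.1002 0.097 ] [0.5686 0.1    0.067 ]
```

View pics/w2.png

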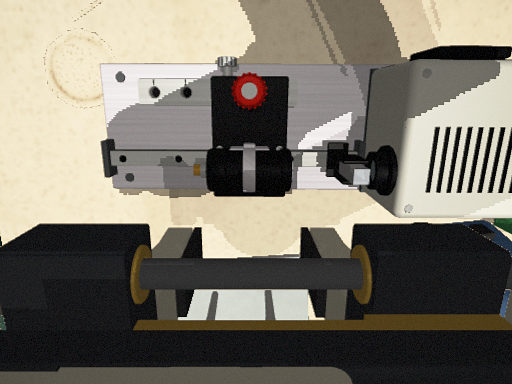

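View pics/d2.png

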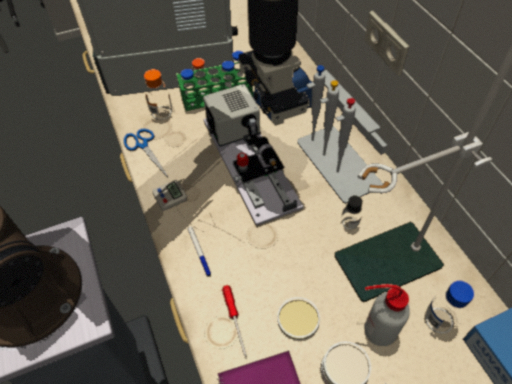

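The wrist view shows the knob at (249,91), which gives (0.554, 0.100), with nothing in the way of jaws opening along y. The drawer front is flush with the housing at (460,52), and the bystanders in the side view have not moved.

```bash
python3 -m handwheel '[[26,-0.4,0,0,50],[26,-0.4,0,0,50],[25.7,-0.4,0,0,50],[0,0,30,0,50],[0,0,30,0,50],[0,0,20,0,50],[0,0,10,0,50],[0,0,0,0,50]]'
python3 -m handwheel '[[0,0,15,0,50],[0,0,15,0,50],[0,0,11,0,50],[0,0,0,0,50],[0,0,0,0,20],[0,0,0,0,20],[0,0,0,0,20],[0,0,0,0,20]]' 30
```

```text
time_s: 13.35
tcp_pos: [0.5541, 0.1007, 0.1114]
eef_rot: [-180.0, -0.0, -180.0]
contact_force: [-0.6, -0.1, -0.4]
gripper_width: 0.05
time_s: 14.35
tcp_pos: [0.5548, 0.1005, 0.071]
eef_rot: [180.0, 0.0, -180.0]
contact_force: [-0.6, -1.4, 1.7]
gripper_width: 0.026
```

```bash
python3 -m handwheel '[[0,0,-2,0,20],[0,0,-2,0,20],[0,0,-2,0,20],[0,0,-2,0,20],[0,0,-2,0,20],[0,0,0,0,20],[0,0,0,0,20],[0,0,0,0,20]]' 45
python3 - <<'E'
from h import *
import numpy as np
print(get_state()['tcp_pos'],get_state()['contact_force']);cap('scene','s3');
i=cv2.imread('pics/s3.png')[150:310,120:320];cv2.imwrite('pics/s3z.png',cv2.resize(i,None,fx=3.7,fy=3.7,interpolation=3))
E
```

```text
time_s: 15.35
tcp_pos: [0.5546, 0.1005, 0.0805]
eef_rot: [180.0, 0.0, -180.0]
contact_force: [4.1, 1.2, -9.0]
gripper_width: 0.0263
[0.55456745 0.10050704 0.08054336] [ 4.11040001  1.24462081 -8.99441247]
```

View pics/s3z.png

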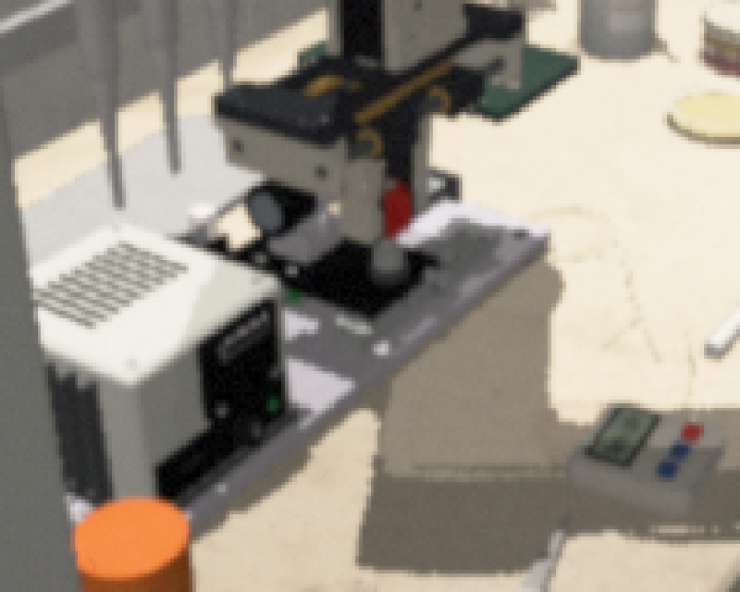

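The knob is raised, with a visible gap above the sleeve at (388,260) and about 9 N of spring pull, and the drawer is closed. Now the slide.

```bash
python3 -m handwheel '[[0,-3,0,0,20],[0,-6,0,0,20],[0,-6,0,0,20],[0,-6,0,0,20],[0,-6,0,0,20],[0,-3,0,0,20],[0,0,0,0,20],[0,0,0,0,20]]'
python3 -m handwheel '[[0,0,0,0,20],[0,0,1,0,20],[0,0,1,0,20],[0,0,1,0,20],[0,0,1,0,20],[0,0,0,0,20],[0,0,0,0,20],[0,0,0,0,20]]'
```

```text
time_s: 16.4
tcp_pos: [0.5544, 0.07, 0.0806]
eef_rot: [-180.0, -0.0, 180.0]
contact_force: [4.0, -2.1, -9.7]
gripper_width: 0.026
time_s: 17.4
tcp_pos: [0.5544, 0.0704, 0.0766]
eef_rot: [180.0, -0.0, 180.0]
contact_force: [4.5, -2.1, -7.9]
gripper_width: 0.0261
```

```bash
python3 -m handwheel '[[0,0,1,0,20],[0,0,1,0,20],[0,0,1,0,20],[0,0,1,0,20],[0,0,1,0,20],[0,0,1,0,20],[0,0,0,0,20],[0,0,0,0,20]]'
```

```text
time_s: 18.4
tcp_pos: [0.5546, 0.0704, 0.071]
eef_rot: [180.0, 0.0, -180.0]
contact_force: [-0.1, -1.2, 1.8]
gripper_width: 0.0262
```

```bash
python3 -m handwheel '[[0,0,0.5,0,20],[0,0,0.5,0,20],[0,0,0,0,20],[0,0,0,0,20],[0,0,0,0,20],[0,0,0,0,20],[0,0,0,0,20],[0,0,0,0,20]]'
python3 - <<'E'
from h import *
cap('scene','s4');cap('side','d4');print(get_state()['tcp_pos'],get_state()['contact_force'])
a=cv2.imread('pics/s4.png')[150:300,130:330];b=cv2.imread('pics/d4.png')[70:220,150:350]
cv2.imwrite('pics/m4.png',cv2.resize(np.hstack([a,b]),None,fx=2,fy=2,interpolation=3))
E
```

```text
time_s: 19.4
tcp_pos: [0.5547, 0.0704, 0.0709]
eef_rot: [180.0, 0.1, -180.0]
contact_force: [-2.7, -1.2, 11.6]
gripper_width: 0.026
[0.55474506 0.0703724  0.07089251] [-3.40281842 -1.61650075 11.22627959]
```

View pics/m4.png

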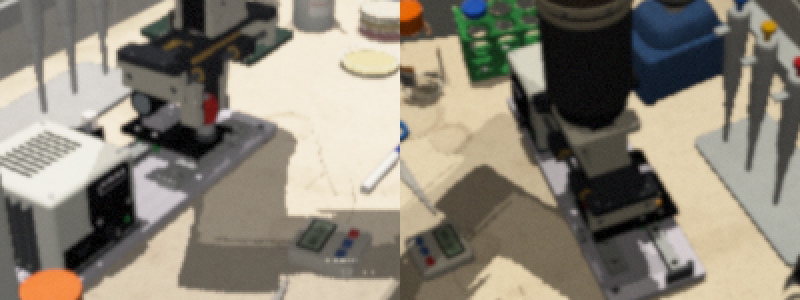

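View pics/d4.png

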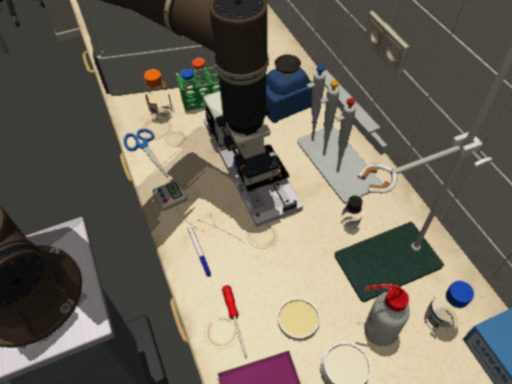

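The knob sits on the sleeve at (207,125), the carriage has moved out, the drawer is closed and the bystanders are in place. Pressing down stops hard at the original height, so I hand the job in.

```bash
python3 -c "
from plant import r,get_state
print(r.close_job());s=get_state();print(s['tcp_pos'],s['contact_force'],s['gripper_width'])"
```

```text
the job is handed in; nothing more can be done
None
the job is handed in; nothing more can be done
```

The filter drawer is home, the detector carriage is locked in the next hole out, and the gripper is still holding the knob with the pin down. I handed the job in at about 19.5 s of the 48 s; no verdict came back.

- **Drawer:** I pushed it with closed fingers. The resistance rose to about 7 N at the sprung ball and fell away, then climbed to about 14 N at the stop. Later pictures show the front flush with the housing.
- **Pin and carriage:** I gripped the knob at (0.554, 0.100) m and pulled it up about 9.5 mm against about 9 N of spring. I then slid the carriage away from the lamp (the gripper moved 30.1 mm) and lowered the pin.
- **Last checks:**
  - The gripper is back at the height where it first gripped (0.0709 m), and pressing another 1 mm met a hard stop at about 11 N, so I take the pin to be fully down.
  - The grip setting is 45 N, with the fingers 26 mm apart on the knob.
  - In the last side view, the bystanders I could see look unmoved; I did not measure their positions.

None of my checks failed. The early angle estimates for the photometer disagreed (roughly +3° to −6° from the rough fits). The plate edges in the wrist camera view put it within about half a degree of straight, and I worked to that. I could not read the drawer, pin and carriage joints directly, so those results come from gripper position, force and pictures.

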